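# Seat the pieces tray on its stand

### The job

The round beech pieces tray has been put back on its stand out of line, so it is riding up on the stand's locating pin. Push it round with a fingertip until the notch in its edge is over the pin, then press it down fully home on the stand and take your hand away. Work gently, do not lift the tray, and leave the other things on the shelf where they are.

Things in the scene. Friction and masses are not known exactly. Their poses are not given: they have to be found in the camera images.
- tray_stand: The fixed round wooden stand under the tray, 248 mm across, top face 12 mm above the shelf; it cannot move or turn. Origin: centre of its underside, on the tray's turning axis, at shelf height; +x points from the centre to the locating pin. On that side a rounded ear, 30 mm wide, sticks 24 mm out of the round outline: seen from above it shows where the pin is. The tray's hub hides the stand's central spindle.
- pin_tip (a point): Top of the locating pin, 24 mm above the shelf: an upright steel pin 16 mm thick with a fully rounded top, fixed to the stand 106 mm from its centre and standing 12 mm out of the stand's top face. While the tray rides on it, only the outer 4 mm of the pin show beyond the tray's edge.
- pieces_tray (a joint): Turn of the tray, rad: angle from the pin round to the notch, counter-clockwise seen from above. 0 or 6.283 is notch over pin; it starts between 0.6 and 5.68, so either way round may be shorter. No stops; a light drag (about 1 N at 57 mm from the axis); it stays where it is left. The notch has 4 mm (0.04 rad) to spare on each side of the pin; the pin's round top guides it in from a little more.
- tray_drop (a joint): How far the tray has gone down, m: 0 = riding on top of the pin (start), 0.012 = fully home on the stand. The hub is a snug fit: the tray does not drop by its own weight, but slides down under a push of about 3 to 5 N and stays. When it is out of line the pin stops it. Negative = lifted.
- tray_notch (a point): Middle of the tray's notch, 106 mm from the axis, at the height of the tray's underside (24 mm above the shelf at the start). The tray is a beech disc 220 mm across, floor 5 mm thick, with a round wall of outside radius 94 mm and a flat margin outside it; the notch is a U-shaped cut in that margin, 25 mm wide and 14 mm deep, the only one.
- tray_bay (a point): Middle of the floor of the compartment that the notch faces, 57 mm from the axis, 5 mm above the tray's underside. Inside the wall (inside radius 90 mm) four straight dividers 5 mm thick run from hub to wall at 45, 135, 225 and 315 degrees from the notch, making four equal empty compartments. Wall and dividers stand 19 mm above this floor. A circle 64 mm wide is clear round this point.
- hub_top (a point): Centre of the flat top of the tray's hub, on the turning axis: a wooden boss 44 mm across with a brass-lined hole 19 mm wide, 26 mm above the tray's underside, so 50 mm above the shelf at the start and 38 mm when the tray is home. A good place to press.
- chess_knight: Bystander: beech chess knight, 75 mm tall, foot 38 mm across, standing near the tray. Origin: centre of the underside.
- desk_bell: Bystander: steel desk bell with a press plunger, 82 mm across, 57 mm tall, near the tray. Origin: centre of the underside.
- hourglass: Bystander: hourglass in a red plastic stand, 58 mm across, 88 mm tall, near the tray. Origin: centre of the underside.
- wooden_die: Bystander: wooden die, 20 mm cube, near the tray. Origin: centre of the underside.
- draughtsman: Bystander: dark wooden draughtsman, a disc 32 mm across and 9 mm thick, near the tray. Origin: centre of the underside.
- bead_jar: Bystander: clear plastic screw-top jar of blue glass beads, 72 mm across, 88 mm tall, to the left. Origin: centre of the underside.
- dice_cup: Bystander: black dice cup, 72 mm across, 85 mm tall, to the right. Origin: centre of the underside.

How it is judged (in metres and radians):
On the way, in this order (a step that is already met when the one before it is completed fails the run):
1. the tray is turned, still riding high, until its notch is over the pin (horizontal distance between tray_notch and pin_tip below 0.013 m and value of joint tray_drop below 0.006 m).
2. the tray is pressed down home over the pin (horizontal distance between tray_notch and pin_tip below 0.008 m and value of joint tray_drop above 0.0105 m), for 0.2 s.
At the end, for the whole second after the job is handed in: The tray's notch is round the pin (within 8 mm) and the tray has gone down at least 10.5 of its 12 mm and is still (all of step 2 and velocity of joint pieces_tray between -0.05 and 0.05 rad/s); the robot touches nothing.
It fails at once if the tray is lifted (more than 5 mm above the pin's top) (value of joint tray_drop below -0.005 m).
It fails at once if the tray or its stand is gripped or pressed roughly (over 70 N) (contact force between the fingers and tray_stand above 70 N).
It fails at once if a bystander is moved by more than 20 mm or knocked over (distance of any of chess_knight, desk_bell, hourglass, wooden_die, draughtsman, bead_jar, dice_cup from where it was at the start of the episode above 0.02 m or angle between any of chess_knight, hourglass, bead_jar, dice_cup's own z axis and vertical above 0.5 rad).
It also fails if it takes over 51 s, if anything falls off the work surface, if the arm or the gripper's body presses on something with over 40 N, if the wrist force passes 120 N, or if a joint passes its speed limit or range.

### The arm

A 6-joint arm with a two-finger parallel gripper is mounted at the origin on the work surface. World frame = base frame: x ahead of the robot, y to its left, z up, the work surface at z = 0. Lengths are in mm, angles in rad, forces in N, time in s.
With the tool pointing down it reaches from about 350 to 775 mm from the base axis. Payload 7.3 kg.
Tool frame: the origin (TCP) lies on the mounting face of the last link; the fingertips stand 178 mm ahead of it and the grasp point (between the pads) lies 159 mm ahead of it (bot.grip_point_offset is the distance from the TCP to the grasp point, in mm); x points along the fingers, y is the direction in which the jaws open and shut, and the axes are right-handed (so a half turn about x gives the same grasp; the last joint's range is limited). The gripper opens to 92 mm and grips with 3 to 60 N. Pads are 19 mm wide; open, the fingers measure 130 mm over their backs; the gripper's body (75 mm by 190 mm) begins 47 mm behind the grasp point.
Start: joints at [1.008, 0.342, 1.524, -0, 1.275, -0.146], TCP at [212.518, 480.066, 404.741] pointing down, gripper open.
Joint ranges: [-2.53, 2.53], [-0.77, 2.02], [0.04, 2.7], [-1, 4.14], [0.28, 2.66], [-3.11, 3.11]. Speed limits (rad/s): [2.57, 2.57, 3.14, 3.14, 3.14, 3.14].

### API

Orientations are given as [roll, pitch, yaw] about the fixed x, y, z axes, in that order (R = Rz(yaw) Ry(pitch) Rx(roll)).
In Python, from plant import bot gives the robot as it stands.
- The arm moves only by the tool arm_command, never from a script. Its argument "moves" is a list of rows, each a list of 5 numbers: the shift along the tool's x, y, z in cm, then the turn about the tool's x in degrees, then the opening, from 0 (shut) to 1 (fully open). A call has 1 to 10 rows; each row is the pose to reach, as a shift and turn from the pose measured when the call began, along the tool's axes at that moment; what a row does not reach only later rows make up. A row lasts 1/10 s, in which the tool goes at most 50 mm and 8.59 degrees, less where a joint would pass 70% of its speed; a pose out of reach is approached as far as the arm can. A call with a gripper value outside its range is refused whole. The fingers move at their own pace and stop on an object; the grip force is fixed at half the most. Time passes only in rows, so rows that repeat a pose let the fingers close. It gives the time, the measured TCP pose, the force and the opening at its end, in the units of the state.
- bot.get_obs(): the state, without advancing time (a new reading comes with each control period).
- bot.capture(name): name is "side" or "top"; returns a dict with "frame" (384x512x3 uint8, blue, green, red), "K" (3x3 intrinsics, pixels), "k1" (the pictures are not rectified: a ray, as slopes to the right and down, at radius r is drawn at 1 + k1 r^2 times it, then the intrinsics apply), "origin" and "orientation" of the camera in the world. Camera axes: x right, y down, z forward; pixel columns grow to the right and rows downward; lengths in mm; the calibration is good to about 2 mm. A picture is of the moment at which its call begins. There is no depth.
- bot.close_job(): hands the job in, once; it reports no verdict.
The state is a dict: "time": time; "joint_positions": joint angles; "dq": joint speeds; "tau": joint torques, N m; "tool_pos": TCP position; "tcp_rot": TCP orientation; "contact_force": force on the tool from outside, world axes, zero at the start; "moment": the same for the moment, N m; "grip_width": finger opening in mm.
Only numpy, scipy, OpenCV 4.12 (cv2) and the standard library are available. Lean on these libraries where they do the work, as an engineer would, in place of code of your own. Each camera call takes 0.05 s, during which the arm holds its last target.

## Working session

There is one attempt and no reset: what is moved stays moved. The work goes in short steps, Python scripts to look and compute and a tool call to move; the robot and the scene stay as the last step left them, time stands still between calls to the robot, and variables do not carry over. Pictures are saved under pics/ and viewed, and the job is handed in when it is done.

Besides the shell and the picture viewer there is one more tool, called as a command line: name --pt "numbers of a row" for each row, then --argument value for the rest. arm_command: Moves the arm, as the interface text tells. Its arguments: {"type":"object","properties":{"moves":{"type":"array"}},"required":["moves"]}

```bash
mkdir -p pics; ls; cat > h.py <<'E'
import numpy as np,cv2
from plant import bot
from scipy.spatial.transform import Rotation as R
def cap(n):
    c=bot.capture(n); np.savez(f'/tmp/{n}.npz',**{k:np.array(v) for k,v in c.items()}); return c
E
python3 - <<'E'
from h import *
for n in('top','side'):
    c=cap(n); cv2.imwrite(f'pics/{n}0.png',c['frame']); print(n,c['K'],c['k1'],c['origin'],c['orientation'])
print(bot.get_obs(),bot.grip_point_offset)
E
```

```text
pics
top [[374.91219521   0.         255.32948604]
 [  0.         374.91219521 195.36762669]
 [  0.           0.           1.        ]] -0.09473577278330303 [ 385.31269731  -14.37337477 1070.82427876] [-2.95155151  0.02731197 -1.59324205]
side [[380.08395164   0.         253.22732564]
 [  0.         380.08395164 193.68007807]
 [  0.           0.           1.        ]] -0.1012592978612729 [  53.8292557  -768.22908358  823.30865803] [-2.24329225  0.01719548 -0.61064248]
{'time': 0.1, 'joint_positions': array([ 1.00804215e+00,  3.42619159e-01,  1.52491095e+00, -3.04934051e-06,
        1.27539535e+00, -1.46019180e-01]), 'dq': array([-0.00098957, -0.00278525, -0.00232045, -0.00030035,  0.0016164 ,
        0.0016855 ]), 'tau': array([ 1.49301395e-03, -4.32006884e+01, -2.44693208e+01,  7.20381830e-02,
        5.26355300e-02, -1.54332389e-05]), 'tool_pos': array([212.4311209 , 479.96813079, 404.13556846]), 'tcp_rot': array([-1.7146276 ,  1.56946351, -2.13136171]), 'contact_force': array([-0.64358823,  0.11708538, -0.40031252]), 'moment': array([ 0.03408699, -0.01298069,  0.06625286]), 'grip_width': 91.86606332375766} 159.20000000000002
```

View pics/top0.png

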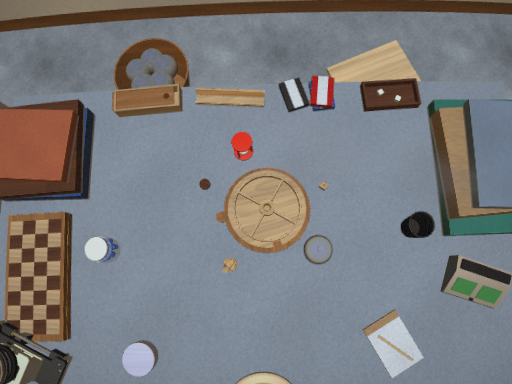

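View pics/side0.png

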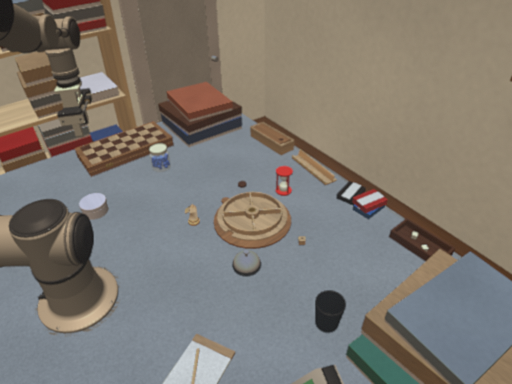

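The top view shows the tray centred near (267,210). The ear is at the left, near (221,216). I'll enlarge it to find the notch.

```bash
cat >> h.py <<'E'
def ld(n): return np.load(f'/tmp/{n}.npz')
def ray(c,uv):
    K=c['K'];k=float(c['k1']);d=np.array([(uv[0]-K[0,2])/K[0,0],(uv[1]-K[1,2])/K[1,1]])
    x=d.copy()
    for _ in range(30): x=d/(1+k*(x@x))
    return c['origin'],R.from_euler('xyz',c['orientation']).as_matrix()@np.array([x[0],x[1],1])
def plane(c,uv,z):
    o,v=ray(c,uv); return o+v*(z-o[2])/v[2]
def proj(c,p):
    q=R.from_euler('xyz',c['orientation']).as_matrix().T@(np.array(p)-c['origin']);x=q[:2]/q[2]
    x=x*(1+float(c['k1'])*(x@x));return x*np.array([c['K'][0,0],c['K'][1,1]])+c['K'][:2,2]
E
python3 - <<'E'
from h import *
for n,(x,y,w,h) in dict(top=(205,155,125,115),side=(200,180,110,75)).items():
    f=ld(n)['frame'][y:y+h,x:x+w]; s=6 if n=='top' else 7
    cv2.imwrite(f'pics/{n}0z.png',cv2.resize(f,None,fx=s,fy=s,interpolation=cv2.INTER_CUBIC)[:600,:800])
E
```

```text
(no output)
```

View pics/top0z.png

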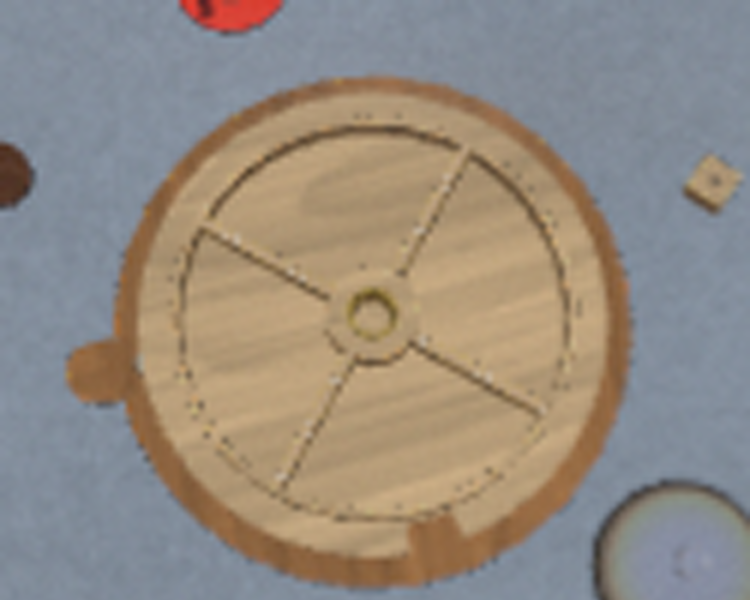

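View pics/side0z.png

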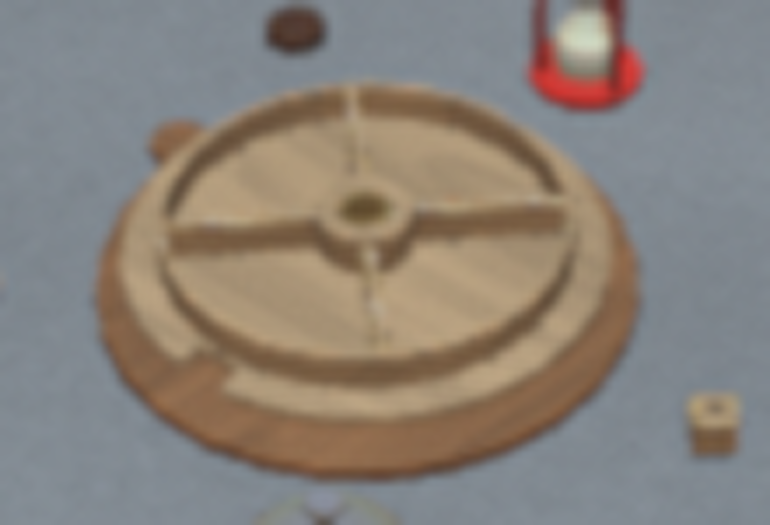

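The notch is at zoomed (435,540), full pixel (277,245). The ear tip is at (85,372), and the hub hole at (372,314). Now I'll turn these into positions.

```bash
python3 - <<'E'
from h import *
c=ld('top');s=ld('side')
T=lambda x,y:((x+.5)/6-.5+205,(y+.5)/6-.5+155)
S=lambda x,y:((x+.5)/7-.5+200,(y+.5)/7-.5+180)
hub=plane(c,T(372,314),50);hubs=plane(s,S(365,209),50)
print('hub',hub,hubs)
# ellipse of tray disc: mask by beech colour
hsv=cv2.cvtColor(c['frame'],cv2.COLOR_BGR2HSV)
for nm,p,z in [('notch',T(435,540),26.5),('notchL',T(411,540),29),('notchR',T(461,535),29),('ear tip',T(66,372),12),('ear u',T(90,343),12),('ear d',T(100,404),12),('die',T(713,170),20),
  ('bell',(318,249),30),('knight',(229,266),30),('hourglass',(242,139),88),('draught',(205,184),9)]:
    P=plane(c,p,z); d=P-hub;print(nm,P.round(1),'r',np.hypot(*d[:2]).round(1),'ang',np.degrees(np.arctan2(d[1],d[0])).round(1))
for nm,p,z in [('notch',S(205,370),26.5),('notchtop a',S(180,357),29),('notchtop b',S(228,388),29)]:
    P=plane(s,p,z); d=P-hubs;print(nm,P.round(1),'r',np.hypot(*d[:2]).round(1),'ang',np.degrees(np.arctan2(d[1],d[0])).round(1))
# stand outline fit: non-blue pixels
m=((hsv[...,0]>5)&(hsv[...,0]<30)&(hsv[...,1]>60)).astype(np.uint8)
m=cv2.morphologyEx(m,cv2.MORPH_OPEN,np.ones((3,3),np.uint8))
n,l,st,ce=cv2.connectedComponentsWithStats(m);k=l[210,285];print(st[k])
ct=max(cv2.findContours((l==k).astype(np.uint8),0,1)[0],key=len)[:,0]
P=np.array([plane(c,q,12)[:2] for q in ct]);A=np.c_[2*P,np.ones(len(P))]
w=np.ones(len(P),bool)
for _ in range(5):
    x=np.linalg.lstsq(A[w],(P[w]**2).sum(1),rcond=None)[0];r=np.sqrt(x[2]+x[:2]@x[:2]);e=np.hypot(*(P-x[:2]).T)-r;w=abs(e)<4
print('stand',x[:2],r); E=P[e>8]; d=E.mean(0)-x[:2];print('ear',np.degrees(np.arctan2(d[1],d[0])),e.max())
E
```

```text
hub [549.07116332 -21.18595338  50.        ] [551.02292388 -26.43643285  50.        ]
notch [446.5 -47.5  26.5] r 105.9 ang -165.6
notchL [446.6 -36.4  29. ] r 103.6 ang -171.6
notchR [448.3 -59.4  29. ] r 107.8 ang -159.2
ear tip [531.1 125.   12. ] r 147.3 ang 97.0
ear u [544.7 113.4  12. ] r 134.7 ang 91.8
ear d [515.3 108.8  12. ] r 134.3 ang 104.5
die [ 619.1 -186.3   20. ] r 179.4 ang -67.0
bell [ 431.1 -159.6   30. ] r 181.8 ang -130.4
knight [390.8  86.3  30. ] r 191.3 ang 145.8
hourglass [734.4  41.5  88. ] r 195.6 ang 18.7
draught [628.1 156.2   9. ] r 194.2 ang 66.0
notch [450.8 -49.9  26.5] r 102.9 ang -166.8
notchtop a [445.1 -39.1  29. ] r 106.6 ang -173.2
notchtop b [451.7 -67.   29. ] r 107.3 ang -157.8
[ 216  168   94   85 5808]
stand [549.0508614  -20.97723026] 121.68985793068396
ear 97.75575468957635 24.74452613951442
```

```bash
python3 - <<'E'
from h import *
c=ld('top')
T=lambda x,y:((x+.5)/6-.5+205,(y+.5)/6-.5+155)
for a,b in [((203,229),(543,412)),((470,152),(283,487))]:
    p,q=plane(c,T(*a),46),plane(c,T(*b),46);d=q-p;print(p,q,np.hypot(*d[:2]),np.degrees(np.arctan2(d[1],d[0])))
P=plane(c,T(140,362),22);print('pin',P, np.degrees(np.arctan2(P[1]+21.5,P[0]-549.3)))
o=bot.get_obs();M=R.from_euler('xyz',o['tcp_rot']).as_matrix();print(M.round(3))
print('yaw y',np.degrees(np.arctan2(M[1,1],M[0,1])))
E
```

```text
[591.85297322  56.25186161  46.        ] [502.2553838  -98.05668097  46.        ] 178.4344539152786 -120.14113030971106
[625.05271744 -69.1275589   46.        ] [471.06225105  21.49018086  46.        ] 178.6746722355858 149.52475008929997
pin [533.57143756  88.56873184  22.        ] 98.13237646751287
[[-0.001  0.405  0.914]
 [-0.001  0.914 -0.405]
 [-1.    -0.001 -0.   ]]
yaw y 66.12290164865635
```

arm_command --pt "3 -10 13 6 0" --pt "6 -20 26 6 0" --pt "10 -30 39 6 0" --pt "10.4 -35.8 46.6 6.4 0" --pt "10.4 -35.8 46.6 6.4 0" --pt "10.4 -35.8 46.6 6.4 0" --pt "10.4 -35.8 46.6 6.4 0" --pt "10.4 -35.8 46.6 6.4 0" --pt "10.4 -35.8 46.6 6.4 0" --pt "10.4 -35.8 46.6 6.4 0"

```text
time: 1.1
tool_pos: [448.3, 45.7, 316.6]
tcp_rot: [-1.726, 1.569, -2.255]
contact_force: [0.9, 0.8, -0.4]
grip_width: 16.5
```

arm_command --pt "0 0 0 0 0" --pt "0 0 0 0 0"

```text
time: 1.3
tool_pos: [448.4, 44.8, 315.9]
tcp_rot: [-2.368, 1.568, -2.9]
contact_force: [0.3, 0.8, 0.0]
grip_width: 1.8
```

```bash
cat >> h.py <<'E'
def go(x,y,z,yaw):
    o=bot.get_obs();M=R.from_euler('xyz',o['tcp_rot']).as_matrix();d=M.T@(np.array([x,y,z])-o['tool_pos'])
    yw=np.degrees(np.arctan2(M[1,1],M[0,1]));print('t',o['time'],'pos',o['tool_pos'].round(1),'yaw',yw.round(1),'F',o['contact_force'].round(1),'M',o['moment'].round(2),'w',o['grip_width'],'q',o['joint_positions'].round(2));print('shift cm',(d/10).round(2),'turn',round(yw-yaw,1))
E
python3 -c "
from h import *
go(493.4,-36.5,214,59.7)"
```

```text
t 1.3 pos [448.4  44.8 315.9] yaw 59.5 F [0.3 0.8 0. ] M [ 0.03 -0.02  0.01] w 1.8495813073854759 q [-0.07  0.31  1.85 -0.    0.99 -1.11]
shift cm [10.19 -4.7   8.02] turn -0.2
```

arm_command --pt "0 -4.7 8 0 0" --pt "1.6 -4.7 8 0 0" --pt "1.6 -4.7 8 0 0" --pt "1.6 -4.7 8 0 0"

```text
time: 1.7
tool_pos: [493.1, -35.3, 299.5]
tcp_rot: [-2.663, 1.566, 3.088]
contact_force: [0.3, 0.7, -0.2]
grip_width: 0.8
```

```bash
python3 -c "
from h import *
go(493.4,-36.5,214,59.7)
for n in('top','side'):
    c=cap(n);p=proj(c,[493,-36,122]).astype(int);print(p);f=c['frame'][max(0,p[1]-50):p[1]+70,max(0,p[0]-70):p[0]+90]
    cv2.imwrite(f'pics/{n}1.png',cv2.resize(f,None,fx=4,fy=4,interpolation=cv2.INTER_CUBIC))"
```

```text
t 1.7 pos [493.1 -35.3 299.5] yaw 59.5 F [ 0.3  0.7 -0.2] M [ 0.02 -0.03 -0.02] w 0.7945675665391545 q [-0.23  0.4   1.75 -0.    0.99 -1.26]
shift cm [ 8.55 -0.06  0.12] turn -0.2
[273 224]
[236 200]
```

View pics/side1.png

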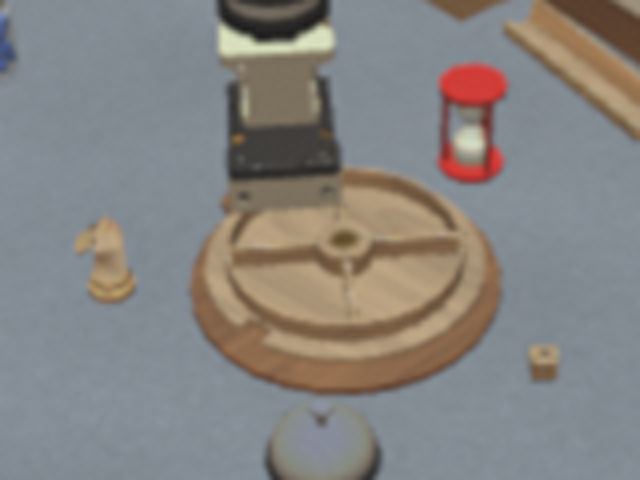

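View pics/top1.png

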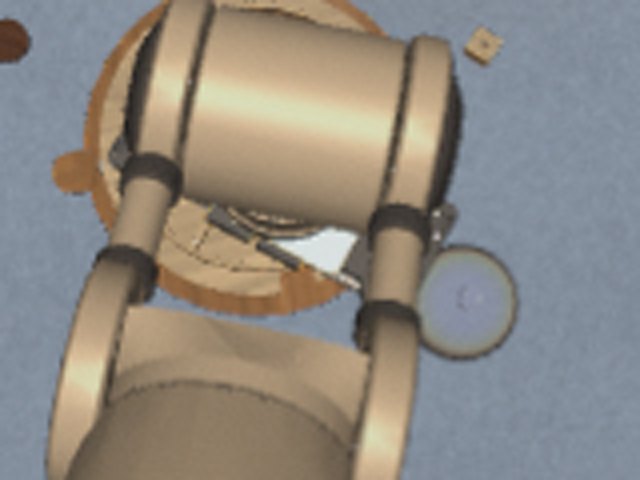

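```bash
python3 -c "
from h import *
s=ld('side')
for z in (122,141,187,299): print(z,(proj(s,[493,-35,z])-[166,150])*4)
f=s['frame'][120:230,180:290];cv2.imwrite('pics/side1z.png',cv2.resize(f,None,fx=5.4,fy=5.4,interpolation=cv2.INTER_CUBIC))"
```

```text
122 [282.0772173  199.86123354]
141 [280.89744459 179.45836199]
187 [277.94372736 128.18616964]
299 [270.13316074  -8.74272406]
```

View pics/side1z.png

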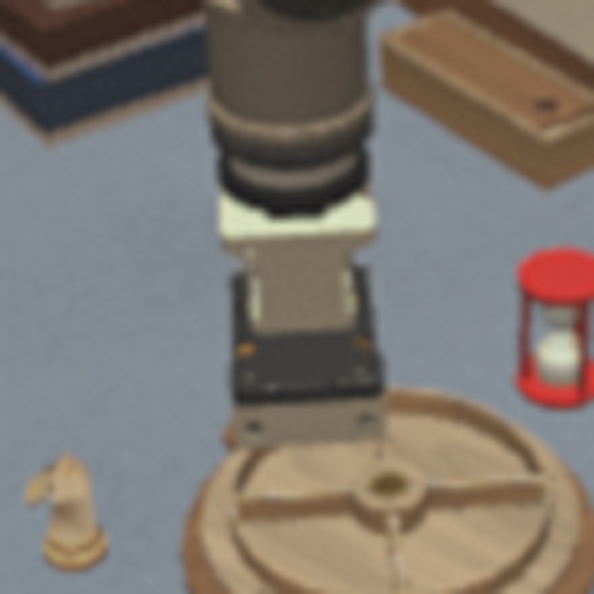

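The body hides the fingers in this view, but the pose agrees with the arm's readout. The bay centre is under the tip, so I'll lower into it.

arm_command --pt "3 0 0.1 0 0" --pt "6 0 0.1 0 0" --pt "7 0 0.1 0 0" --pt "8 0 0.1 0 0" --pt "8.5 0 0.1 0 0" --pt "8.5 0 0.1 0 0"

```text
time: 2.4
tool_pos: [493.5, -34.9, 215.3]
tcp_rot: [-2.562, 1.568, -3.091]
contact_force: [0.8, -0.1, 0.2]
grip_width: 0.6
```

```bash
python3 - <<'E'
from h import *
C=np.array([548.7,-22.]);
go(493.4,-36.5,214,59.7)
# plan: tool angle phi, rho 57; relative to tray contact when divider face reached: in-bay shift
for dphi in range(0,120,10):
    a=np.radians(194.7-dphi);print(dphi,(C+57*np.array([np.cos(a),np.sin(a)])).round(1))
E
```

```text
t 2.4 pos [493.5 -34.9 215.3] yaw 59.6 F [ 0.8 -0.1  0.2] M [-0.01 -0.02  0.05] w 0.5888830267752383 q [-0.23  0.53  1.83 -0.    0.78 -1.27]
shift cm [ 0.13 -0.14  0.07] turn -0.1
0 [493.6 -36.5]
10 [491.9 -26.7]
20 [491.9 -16.7]
30 [493.7  -7. ]
40 [497.2   2.4]
50 [502.2  10.9]
60 [508.6  18.5]
70 [516.3  24.9]
80 [524.9  29.8]
90 [534.2  33.1]
100 [544.   34.8]
110 [554.   34.8]
```

arm_command --pt "0.1 0.7 -0.8 0 0" --pt "0.1 1.4 -0.8 0 0" --pt "0.1 1.6 -0.8 0 0" --pt "0.1 1.8 -0.8 0 0" --pt "0.1 1.9 -0.8 0 0"

```text
time: 2.9
tool_pos: [496.4, -14.2, 214.5]
tcp_rot: [-2.51, 1.568, -3.04]
contact_force: [0.8, -0.7, 0.5]
grip_width: 0.6
```

```bash
python3 - <<'E'
from h import *
C=np.array([548.7,-22.]);
go(493.4,-36.5,214,59.7)
E
```

```text
t 2.9 pos [496.4 -14.2 214.5] yaw 59.7 F [ 0.8 -0.7  0.5] M [ 0.01  0.   -0.02] w 0.600677214378749 q [-0.18  0.54  1.83 -0.    0.78 -1.22]
shift cm [ 0.05 -2.07  0.86] turn -0.0
```

```bash
cat >> h.py <<'E'
C0=np.array([548.7,-22.])
def arc(step,n,C=C0,zt=214):
    o=bot.get_obs();M=R.from_euler('xyz',o['tcp_rot']).as_matrix();p=np.r_[o['tool_pos'][:2]-C,0];L=[]
    for i in range(1,n+1):
        q=R.from_euler('z',-step*i,degrees=True).apply(p)-p;q[2]=zt-o['tool_pos'][2];d=M.T@q/10;L.append([round(d[0],1),*d[1:].round(2),step*i,0])
    print(L)
E
python3 -c "
from h import *
arc(4,10)"
```

```text
[[np.float64(0.0), np.float64(0.35), np.float64(-0.13), 4, 0], [np.float64(0.0), np.float64(0.7), np.float64(-0.23), 8, 0], [np.float64(0.0), np.float64(1.06), np.float64(-0.3), 12, 0], [np.float64(0.0), np.float64(1.43), np.float64(-0.35), 16, 0], [np.float64(0.0), np.float64(1.8), np.float64(-0.38), 20, 0], [np.float64(0.0), np.float64(2.17), np.float64(-0.38), 24, 0], [np.float64(0.0), np.float64(2.53), np.float64(-0.35), 28, 0], [np.float64(0.0), np.float64(2.9), np.float64(-0.3), 32, 0], [np.float64(0.0), np.float64(3.26), np.float64(-0.22), 36, 0], [np.float64(0.0), np.float64(3.61), np.float64(-0.12), 40, 0]]
```

arm_command --pt "0 0.35 -0.13 4 0" --pt "0 0.7 -0.23 8 0" --pt "0 1.06 -0.3 12 0" --pt "0 1.43 -0.35 16 0" --pt "0 1.8 -0.38 20 0" --pt "0 2.17 -0.38 24 0" --pt "0 2.53 -0.35 28 0" --pt "0 2.9 -0.3 32 0" --pt "0 3.26 -0.22 36 0" --pt "0 3.61 -0.12 40 0"

```text
time: 3.9
tool_pos: [513.1, 17.7, 214.3]
tcp_rot: [-1.944, 1.566, 3.108]
contact_force: [-2.8, 1.9, 2.0]
grip_width: 0.2
```

```bash
python3 - <<'E'
from h import *
go(493.4,-36.5,214,59.7)
arc(3,10)
for n in('top','side'):
    c=cap(n);p=proj(c,[549,-22,40]).astype(int);f=c['frame'][p[1]-60:p[1]+60,p[0]-70:p[0]+70]
    cv2.imwrite(f'pics/{n}2.png',cv2.resize(f,None,fx=4,fy=4,interpolation=cv2.INTER_CUBIC))
E
```

```text
t 3.9 pos [513.1  17.7 214.3] yaw 19.5 F [-2.8  1.9  2. ] M [0.14 0.48 0.03] w 0.1961002600262084 q [-0.11  0.56  1.78 -0.    0.81 -0.45]
shift cm [ 0.04 -3.67  4.46] turn -40.2
[[np.float64(0.0), np.float64(0.26), np.float64(-0.1), 3, 0], [np.float64(0.0), np.float64(0.53), np.float64(-0.19), 6, 0], [np.float64(0.0), np.float64(0.8), np.float64(-0.26), 9, 0], [np.float64(0.0), np.float64(1.07), np.float64(-0.31), 12, 0], [np.float64(0.0), np.float64(1.35), np.float64(-0.36), 15, 0], [np.float64(0.0), np.float64(1.62), np.float64(-0.39), 18, 0], [np.float64(0.0), np.float64(1.9), np.float64(-0.4), 21, 0], [np.float64(0.0), np.float64(2.18), np.float64(-0.4), 24, 0], [np.float64(0.0), np.float64(2.46), np.float64(-0.38), 27, 0], [np.float64(0.0), np.float64(2.74), np.float64(-0.35), 30, 0]]
```

View pics/side2.png

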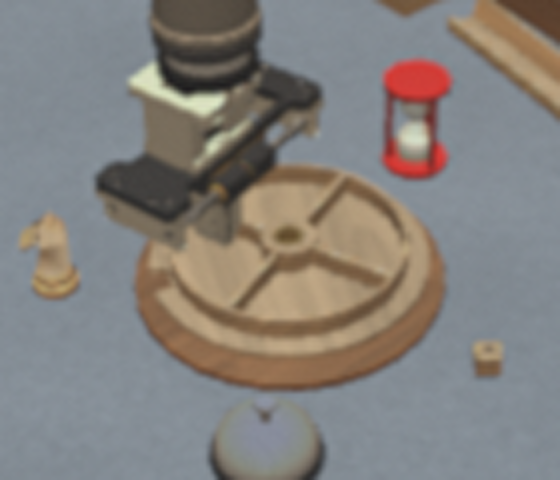

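View pics/top2.png

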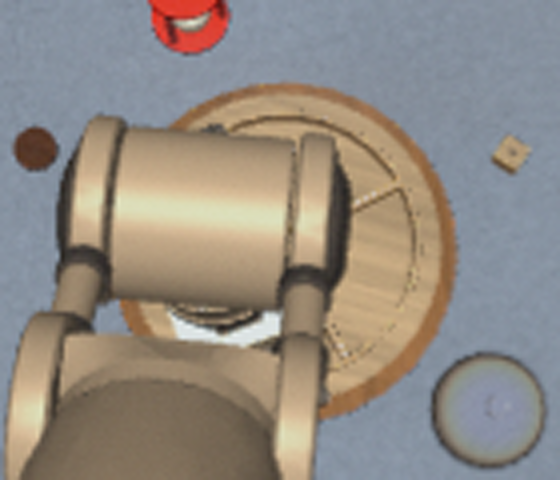

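The tray has turned. In the side crop the dividers end at (348,182), (390,270) and (235,300), and the fingertip is in the notch bay. I'll compute the angle.

```bash
cat >> h.py <<'E'
def crop(n,pt,f=4,off=(70,60)):
    c=ld(n);p=proj(c,[549,-22,40]).astype(int);u=((pt[0]+.5)/f-.5+p[0]-off[0],(pt[1]+.5)/f-.5+p[1]-off[1]);return c,u
def ang(n,pt,z,C=C0,f=4,off=(70,60)):
    c,u=crop(n,pt,f,off);P=plane(c,u,z);d=P[:2]-C;return P.round(1),np.hypot(*d).round(1),(np.degrees(np.arctan2(d[1],d[0]))%360).round(1)
E
python3 - <<'E'
from h import *
print('hub',ang('side',(289,234),50))
for p in [(348,182),(390,277),(235,305)]: print(ang('side',p,46))
print(ang('top',(402,187),46))
E
```

```text
hub (array([552.2, -25.5,  50. ]), np.float64(5.0), np.float64(315.0))
(array([630.5,   3. ,  46. ]), np.float64(85.6), np.float64(17.0))
(array([ 588.1, -107.4,   46. ]), np.float64(94.1), np.float64(294.8))
(array([476.6, -64.1,  46. ]), np.float64(83.5), np.float64(210.3))
(array([ 585.6, -104.4,   46. ]), np.float64(90.3), np.float64(294.1))
```

arm_command --pt "0 0.26 -0.1 3 0" --pt "0 0.53 -0.19 6 0" --pt "0 0.8 -0.26 9 0" --pt "0 1.07 -0.31 12 0" --pt "0 1.35 -0.36 15 0" --pt "0 1.62 -0.39 18 0" --pt "0 1.9 -0.4 21 0" --pt "0 2.18 -0.4 24 0" --pt "0 2.46 -0.38 27 0" --pt "0 2.74 -0.35 30 0"

```text
time: 5.0
tool_pos: [537.9, 30.5, 214.3]
tcp_rot: [-1.519, 1.566, 3.012]
contact_force: [-2.7, 3.1, 2.0]
grip_width: 0.2
```

```bash
python3 -c "
from h import *
go(493.4,-36.5,214,59.7)
arc(2,10)"
```

```text
t 5.0 pos [537.9  30.5 214.3] yaw -10.4 F [-2.7  3.1  2. ] M [0.38 0.38 0.06] w 0.15441859459043566 q [-0.09  0.59  1.71  0.    0.84  0.09]
shift cm [ 0.04 -3.17  7.39] turn -70.1
[[np.float64(0.0), np.float64(0.17), np.float64(-0.07), 2, 0], [np.float64(0.0), np.float64(0.35), np.float64(-0.13), 4, 0], [np.float64(0.0), np.float64(0.53), np.float64(-0.18), 6, 0], [np.float64(0.0), np.float64(0.71), np.float64(-0.23), 8, 0], [np.float64(0.0), np.float64(0.89), np.float64(-0.27), 10, 0], [np.float64(0.0), np.float64(1.08), np.float64(-0.31), 12, 0], [np.float64(0.0), np.float64(1.26), np.float64(-0.34), 14, 0], [np.float64(0.0), np.float64(1.45), np.float64(-0.36), 16, 0], [np.float64(0.0), np.float64(1.63), np.float64(-0.38), 18, 0], [np.float64(0.0), np.float64(1.82), np.float64(-0.39), 20, 0]]
```

arm_command --pt "0 0.17 -0.07 2 0" --pt "0 0.35 -0.13 4 0" --pt "0 0.53 -0.18 6 0" --pt "0 0.71 -0.23 8 0" --pt "0 0.89 -0.27 10 0" --pt "0 1.08 -0.31 12 0" --pt "0 1.26 -0.34 14 0" --pt "0 1.45 -0.36 16 0" --pt "0 1.63 -0.38 18 0" --pt "0 1.82 -0.39 20 0"

```text
time: 6.0
tool_pos: [556.4, 31.3, 214.3]
tcp_rot: [-1.328, 1.566, 2.855]
contact_force: [-1.3, 3.4, 1.8]
grip_width: 0.4
```

```bash
python3 - <<'E'
from h import *
go(493.4,-36.5,214,59.7)
arc(1,10)
for n in('top','side'):
    c=cap(n);p=proj(c,[549,-22,40]).astype(int);f=c['frame'][p[1]-60:p[1]+60,p[0]-70:p[0]+70]
    cv2.imwrite(f'pics/{n}3.png',cv2.resize(f,None,fx=5,fy=5,interpolation=cv2.INTER_CUBIC))
E
```

```text
t 6.0 pos [556.4  31.3 214.3] yaw -30.3 F [-1.3  3.4  1.8] M [0.45 0.25 0.12] w 0.4219410772798002 q [-0.08  0.62  1.66  0.    0.87  0.45]
shift cm [ 0.05 -2.02  9.04] turn -90.0
[[np.float64(0.0), np.float64(0.09), np.float64(-0.03), 1, 0], [np.float64(0.0), np.float64(0.18), np.float64(-0.07), 2, 0], [np.float64(0.0), np.float64(0.26), np.float64(-0.1), 3, 0], [np.float64(0.0), np.float64(0.35), np.float64(-0.13), 4, 0], [np.float64(0.0), np.float64(0.44), np.float64(-0.16), 5, 0], [np.float64(0.0), np.float64(0.53), np.float64(-0.18), 6, 0], [np.float64(0.0), np.float64(0.62), np.float64(-0.21), 7, 0], [np.float64(0.0), np.float64(0.71), np.float64(-0.23), 8, 0], [np.float64(0.0), np.float64(0.81), np.float64(-0.25), 9, 0], [np.float64(0.0), np.float64(0.9), np.float64(-0.28), 10, 0]]
```

View pics/side3.png

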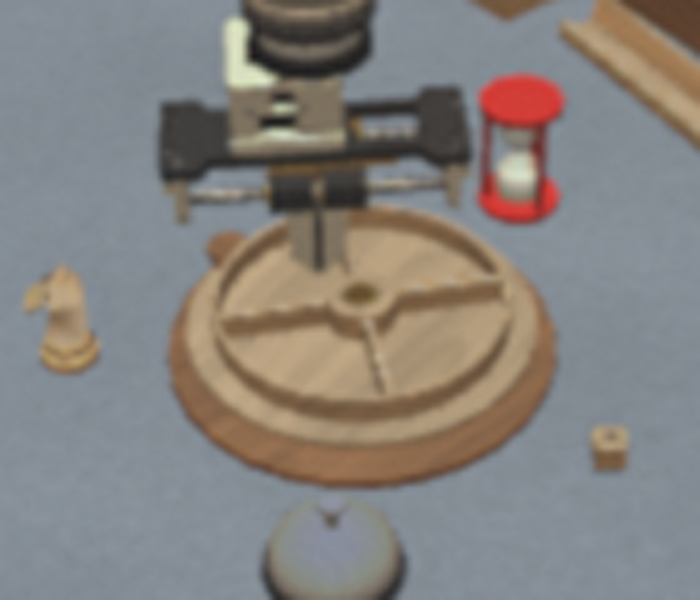

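View pics/top3.png

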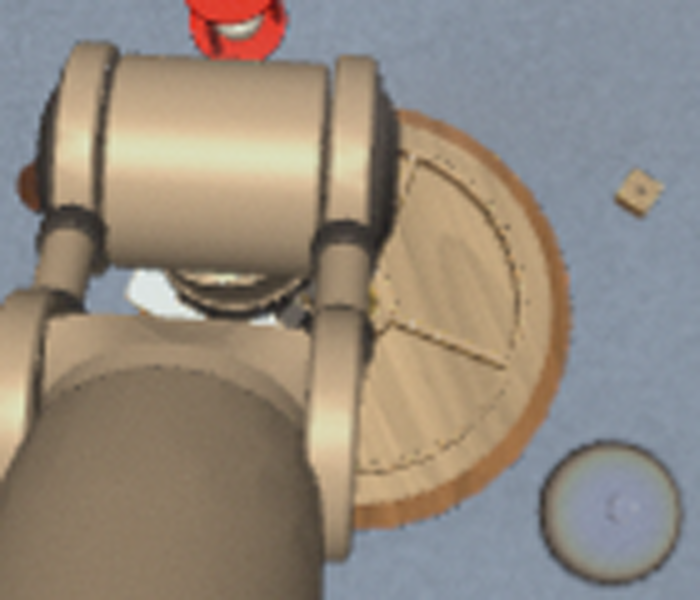

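In the side view the fingertips are against the far divider, at about (320,265). The top crop shows divider ends at (505,366) and (412,157).

```bash
python3 - <<'E'
from h import *
for p in [(505,366),(412,157)]: print(ang('top',p,46,f=5))
print('hub',ang('side',(361,293),50,f=5))
Cs=np.array([552.,-25.8])
for p in [(502,284),(384,392),(222,325)]: print(ang('side',p,47,C=Cs,f=5))
E
```

```text
(array([ 511.7, -102.6,   46. ]), np.float64(88.7), np.float64(245.3))
(array([631. , -55.5,  46. ]), np.float64(88.8), np.float64(337.8))
hub (array([551.9, -25.7,  50. ]), np.float64(4.9), np.float64(310.5))
(array([630.1, -67.9,  47. ]), np.float64(88.7), np.float64(331.7))
(array([ 514. , -103.8,   47. ]), np.float64(86.8), np.float64(244.0))
(array([467.8,   2.8,  47. ]), np.float64(89.0), np.float64(161.2))
```

About 12° remain. I'll turn another 10° gently, then back off upward for a clear look.

arm_command --pt "0 0.09 -0.03 1 0" --pt "0 0.18 -0.07 2 0" --pt "0 0.26 -0.1 3 0" --pt "0 0.35 -0.13 4 0" --pt "0 0.44 -0.16 5 0" --pt "0 0.53 -0.18 6 0" --pt "0 0.62 -0.21 7 0" --pt "0 0.71 -0.23 8 0" --pt "0 0.81 -0.25 9 0" --pt "0 0.9 -0.28 10 0"

```text
time: 7.1
tool_pos: [566.0, 28.9, 214.3]
tcp_rot: [-1.088, 1.567, 2.92]
contact_force: [-0.0, 1.7, 1.4]
grip_width: 0.2
```

arm_command --pt "0 -0.4 0 0 0" --pt "-1 -0.6 0 0 0" --pt "-4 -0.6 0 0 0" --pt "-9 -0.6 0 0 0" --pt "-12 -0.6 3 0 0" --pt "-12 4 6 0 0" --pt "-12 8 9 0 0" --pt "-12 12 12 0 0" --pt "-12 12 12 0 0" --pt "-12 12 12 0 0"

```text
time: 8.1
tool_pos: [579.8, -141.6, 334.3]
tcp_rot: [-1.1, 1.567, 2.905]
contact_force: [0.6, 0.7, 0.1]
grip_width: 0.0
```

```bash
python3 - <<'E'
from h import *
go(493.4,-36.5,214,59.7)
for n in('top','side'):
    c=cap(n);p=proj(c,[549,-22,40]).astype(int);f=c['frame'][p[1]-60:p[1]+60,p[0]-70:p[0]+70]
    cv2.imwrite(f'pics/{n}4.png',cv2.resize(f,None,fx=5,fy=5,interpolation=cv2.INTER_CUBIC))
E
```

```text
t 8.1 pos [ 579.8 -141.6  334.3] yaw -40.5 F [0.6 0.7 0.1] M [-0.08  0.14 -0.01] w 0.04404356508918189 q [-0.37  0.53  1.42 -0.    1.19  0.34]
shift cm [ 12.07 -13.35  -2.4 ] turn -100.2
```

View pics/top4.png

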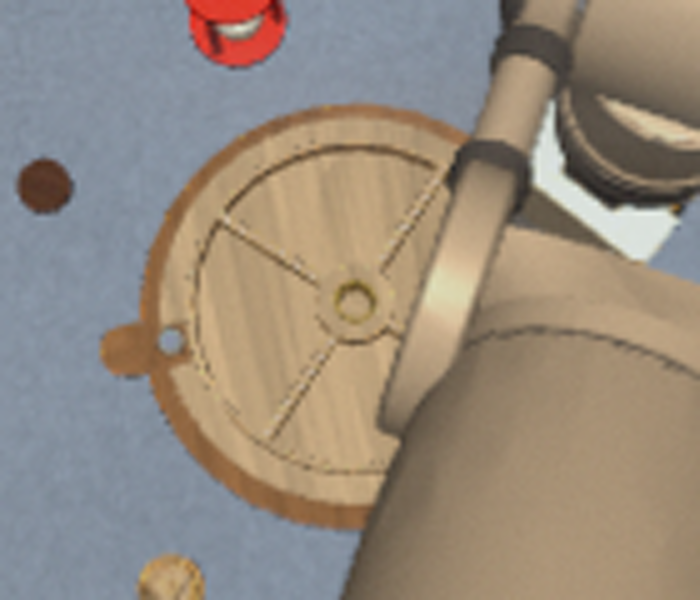

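The notch is at the pin: pin at (171,341), with most of the notch's gap below it, so it needs a few more degrees clockwise. I'll zoom in to measure.

```bash
python3 - <<'E'
from h import *
for n,w in(('top',(215,195,50,40)),('side',None)):
    c=ld(n)
    if w is None:
        p=proj(c,[535,83,24]).astype(int);w=(p[0]-25,p[1]-20,50,40);print(w)
    x,y,a,b=w;cv2.imwrite(f'pics/{n}4z.png',cv2.resize(c['frame'][y:y+b,x:x+a],None,fx=14,fy=14,interpolation=cv2.INTER_CUBIC))
E
```

```text
(np.int64(204), np.int64(179), 50, 40)
```

View pics/top4z.png

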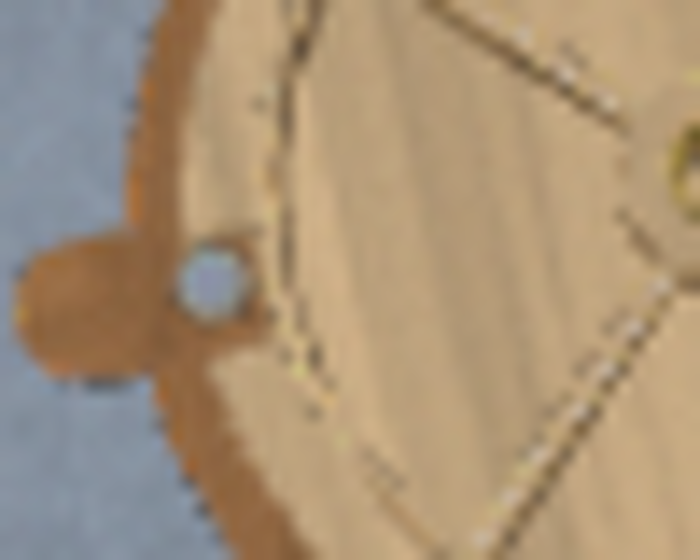

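View pics/side4z.png

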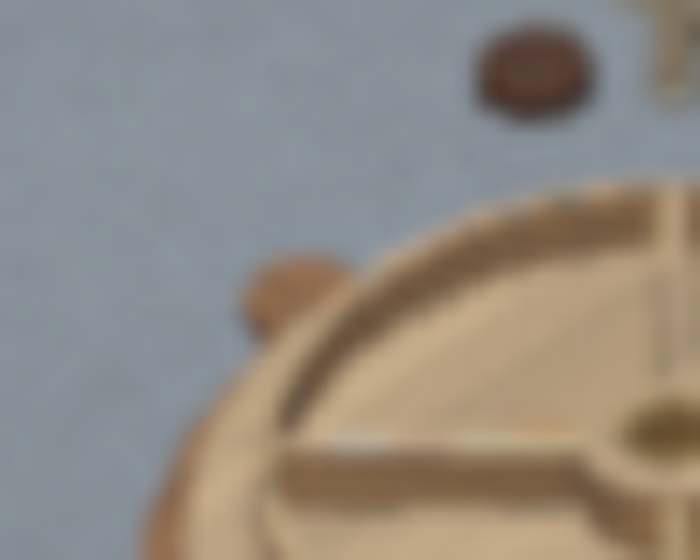

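```bash
python3 - <<'E'
from h import *
c=ld('top');T=lambda x,y:((x+.5)/14-.5+215,(y+.5)/14-.5+195)
for nm,p,z in [('pin',(213,284),22),('ui',(255,235),29),('uo',(185,245),29),('li',(268,338),29),('lo',(207,358),29)]:
    P=plane(c,T(*p),z);d=P[:2]-C0;print(nm,P.round(1),np.hypot(*d).round(1),np.degrees(np.arctan2(d[1],d[0])).round(1))
F=lambda x,y:ang('top',(x,y),46,f=5)
for p in [(222,216),(272,437),(448,163)]:print(F(*p))
hub=plane(c,crop('top',(354,301),5)[1],50);print(hub)
E
```

```text
pin [533.7  83.4  22. ] 106.4 98.1
ui [542.4  74.1  29. ] 96.3 93.7
uo [540.8  88.3  29. ] 110.6 94.1
li [521.5  71.8  29. ] 97.6 106.2
lo [517.8  84.1  29. ] 110.5 106.2
(array([600.1,  51.7,  46. ]), np.float64(89.9), np.float64(55.1))
(array([476. ,  26.2,  46. ]), np.float64(87.2), np.float64(146.5))
(array([626.9, -75.6,  46. ]), np.float64(94.8), np.float64(325.6))
[549.41021045 -20.69013732  50.        ]
```

The notch centre is about 2–2.5° (roughly 4 mm) counter-clockwise of the pin. I'll re-enter the same bay and nudge it round by 2.2°.

```bash
python3 -c "
from h import *
go(561,33,334,-40.3);go(561,33,214,-40.3)"
```

```text
t 8.2 pos [ 579.7 -139.3  334.2] yaw -40.3 F [-0.2  0.   0.5] M [-0.1   0.14  0.01] w 0.5435982198963163 q [-0.36  0.53  1.42 -0.    1.19  0.34]
shift cm [  0.06 -12.58 -11.92] turn -0.0
t 8.2 pos [ 579.7 -139.3  334.2] yaw -40.3 F [-0.2  0.   0.5] M [-0.1   0.14  0.01] w 0.5435982198963163 q [-0.36  0.53  1.42 -0.    1.19  0.34]
shift cm [ 12.06 -12.53 -11.94] turn -0.0
```

arm_command --pt "0 -4 -4 0 0" --pt "0 -8 -8 0 0" --pt "0 -12.5 -11.9 0 0" --pt "0 -12.5 -11.9 0 0" --pt "0 -12.5 -11.9 0 0" --pt "0 -12.5 -11.9 0 0"

```text
time: 8.8
tool_pos: [561.0, 33.9, 334.9]
tcp_rot: [-1.136, 1.567, 2.876]
contact_force: [-0.5, -0.5, 1.0]
grip_width: 0.1
```

```bash
python3 -c "
from h import *
go(561,33,214,-40.3)"
```

```text
t 8.8 pos [561.   33.9 334.9] yaw -40.1 F [-0.5 -0.5  1. ] M [-0.09  0.12 -0.01] w 0.11877300881625141 q [-0.08  0.47  1.52  0.    1.15  0.62]
shift cm [12.09  0.11  0.05] turn 0.2
```

arm_command --pt "4 0.1 0 0.2 0" --pt "8 0.1 0 0.2 0" --pt "10 0.1 0 0.2 0" --pt "11 0.1 0 0.2 0" --pt "12 0.1 0 0.2 0" --pt "12 0.1 0 0.2 0" --pt "12 0.1 0 0.2 0"

```text
time: 9.5
tool_pos: [561.7, 33.2, 215.8]
tcp_rot: [-1.229, 1.568, 2.779]
contact_force: [-0.0, 1.1, 0.8]
grip_width: 0.5
```

```bash
python3 -c "
from h import *
go(566,28.9,214.3,-40.3)
go(568,28.2,214.3,-42.5)"
```

```text
t 9.5 pos [561.7  33.2 215.8] yaw -40.4 F [-0.   1.1  0.8] M [-0.13  0.13 -0.03] w 0.5108291551517696 q [-0.08  0.62  1.64  0.    0.88  0.63]
shift cm [0.15 0.61 0.04] turn -0.1
t 9.5 pos [561.7  33.2 215.8] yaw -40.4 F [-0.   1.1  0.8] M [-0.13  0.13 -0.03] w 0.5108291551517696 q [-0.08  0.62  1.64  0.    0.88  0.63]
shift cm [ 0.15  0.81 -0.03] turn 2.1
```

arm_command --pt "0.1 0.3 0 0.5 0" --pt "0.1 0.5 0 1 0" --pt "0.1 0.6 0 1.5 0" --pt "0.1 0.7 0 2 0" --pt "0.1 0.75 0 2.1 0" --pt "0.1 0.8 0 2.1 0" --pt "0.1 0.82 0 2.1 0" --pt "0.1 0.82 0 2.1 0"

```text
time: 10.3
tool_pos: [568.0, 27.9, 214.9]
tcp_rot: [-1.283, 1.568, 2.689]
contact_force: [0.0, 1.3, 2.1]
grip_width: 0.1
```

arm_command --pt "0 -0.4 0 0 0" --pt "-1 -0.6 0 0 0" --pt "-4 -0.6 0 0 0" --pt "-9 -0.6 0 0 0" --pt "-12 -0.6 3 0 0" --pt "-12 4 6 0 0" --pt "-12 8 9 0 0" --pt "-12 12 12 0 0" --pt "-12 12 12 0 0" --pt "-12 12 12 0 0"

```text
time: 11.3
tool_pos: [575.4, -143.0, 334.7]
tcp_rot: [-1.257, 1.568, 2.711]
contact_force: [0.1, 0.9, 0.4]
grip_width: 0.1
```

```bash
python3 - <<'E'
from h import *
go(549,-22,240,-42)
c=cap('top');x,y,a,b=215,195,50,40
cv2.imwrite('pics/top5z.png',cv2.resize(c['frame'][y:y+b,x:x+a],None,fx=14,fy=14,interpolation=cv2.INTER_CUBIC))
E
```

```text
t 11.3 pos [ 575.4 -143.   334.7] yaw -42.6 F [0.1 0.9 0.4] M [-0.08  0.14 -0.03] w 0.1486045171866171 q [-0.37  0.53  1.43  0.    1.19  0.37]
shift cm [  9.5  -10.11  -7.12] turn -0.6
```

View pics/top5z.png

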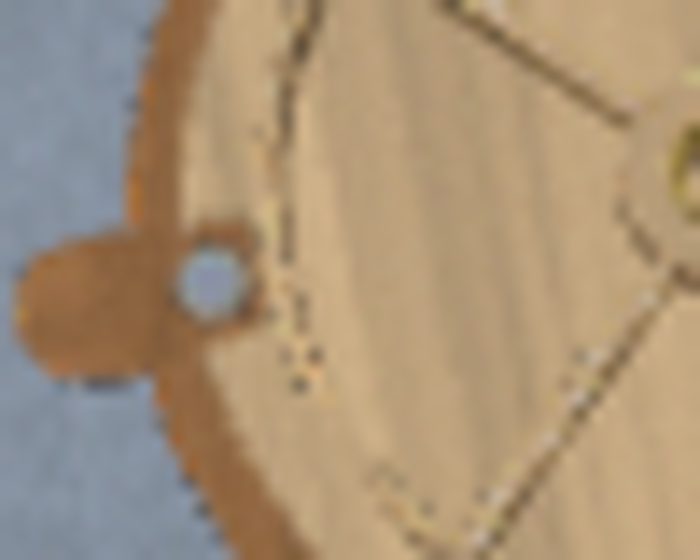

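The pin (213,284) now sits midway between the notch edges, at y of about 225 and 345. Next I'll press on the hub.

```bash
python3 -c "
from h import *
go(550,-23,334,-42)"
```

```text
t 11.35 pos [ 575.4 -141.6  334.7] yaw -42.5 F [ 0.2 -0.4  0.4] M [-0.03  0.08  0.  ] w 0.3764479570298613 q [-0.37  0.53  1.43  0.    1.19  0.37]
shift cm [ 0.1  -9.89 -7.02] turn -0.5
```

arm_command --pt "0 -4 -3 0 0" --pt "2 -8 -6 0 0" --pt "5 -9.9 -7 0 0" --pt "7 -9.9 -7 0 0" --pt "8.5 -9.9 -7 0 0" --pt "9 -9.9 -7 0 0" --pt "9 -9.9 -7 0 0"

```text
time: 12.05
tool_pos: [549.0, -21.7, 244.8]
tcp_rot: [-1.271, 1.566, 2.701]
contact_force: [-0.0, -0.3, 1.1]
grip_width: 0.5
```

```bash
python3 -c "
from h import *
go(550,-23,228,-42)"
```

```text
t 12.05 pos [549.  -21.7 244.8] yaw -42.4 F [-0.  -0.3  1.1] M [-0.09  0.09 -0.01] w 0.5069415181067741 q [-0.18  0.56  1.66  0.    0.93  0.56]
shift cm [1.68 0.17 0.03] turn -0.4
```

arm_command --pt "1.2 0 0 0 0" --pt "1.5 0 0 0 0" --pt "1.7 0 0 0 0" --pt "1.8 0 0 0 0" --pt "1.9 0 0 0 0" --pt "2.0 0 0 0 0" --pt "2.1 0 0 0 0" --pt "2.2 0 0 0 0"

```text
time: 12.85
tool_pos: [548.8, -21.6, 222.8]
tcp_rot: [-1.265, 1.566, 2.707]
contact_force: [-2.5, 1.2, 4.3]
grip_width: 0.3
```

It's sliding down at about 4 N, with the tip at z≈45. I'll carry on.

arm_command --pt "0.1 0 0 0 0" --pt "0.2 0 0 0 0" --pt "0.3 0 0 0 0" --pt "0.4 0 0 0 0" --pt "0.5 0 0 0 0" --pt "0.6 0 0 0 0" --pt "0.65 0 0 0 0" --pt "0.7 0 0 0 0"

```text
time: 13.65
tool_pos: [548.8, -21.6, 216.1]
tcp_rot: [-1.275, 1.566, 2.697]
contact_force: [-5.3, 0.4, 10.8]
grip_width: 0.7
```

arm_command --pt "0.05 0 0 0 0" --pt "0.1 0 0 0 0" --pt "0.12 0 0 0 0" --pt "0.12 0 0 0 0"

```text
time: 14.05
tool_pos: [548.8, -21.5, 216.1]
tcp_rot: [-1.294, 1.566, 2.678]
contact_force: [-7.5, 1.5, 15.1]
grip_width: 0.6
```

The force rises to 15 N with no further travel at tip z=38.1, so the tray is at its hard stop. I'll back off straight up and look.

arm_command --pt "-0.5 0 0 0 0" --pt "-1.5 0 0 0 0" --pt "-4 0 0 0 0" --pt "-9 0 0 0 0" --pt "-12 4 4 0 0" --pt "-12 8 8 0 0" --pt "-12 12 10 0 0" --pt "-12 14 10 0 0" --pt "-12 14 10 0 0" --pt "-12 14 10 0 0"

```text
time: 15.05
tool_pos: [585.1, -190.5, 335.3]
tcp_rot: [-1.328, 1.566, 2.643]
contact_force: [-0.4, 1.2, 0.2]
grip_width: 0.3
```

```bash
python3 - <<'E'
from h import *
go(549,-22,240,-42)
for n in('top','side'):
    c=cap(n);p=proj(c,[549,-22,40]).astype(int);f=c['frame'][p[1]-60:p[1]+60,p[0]-80:p[0]+80]
    cv2.imwrite(f'pics/{n}6.png',cv2.resize(f,None,fx=5,fy=5,interpolation=cv2.INTER_CUBIC))
go(549,-22,240,-42)
E
```

```text
t 15.05 pos [ 585.1 -190.5  335.3] yaw -42.5 F [-0.4  1.2  0.2] M [-0.09  0.12 -0.04] w 0.3230807150817342 q [-0.44  0.57  1.36  0.    1.22  0.3 ]
shift cm [  9.59 -13.99 -10.  ] turn -0.5
t 15.15 pos [ 584.9 -189.   335.6] yaw -42.4 F [-0.2  0.   0.1] M [-0.08  0.11 -0.02] w 0.5518894897512743 q [-0.44  0.56  1.36  0.    1.22  0.3 ]
shift cm [  9.61 -13.86  -9.94] turn -0.4
```

View pics/top6.png

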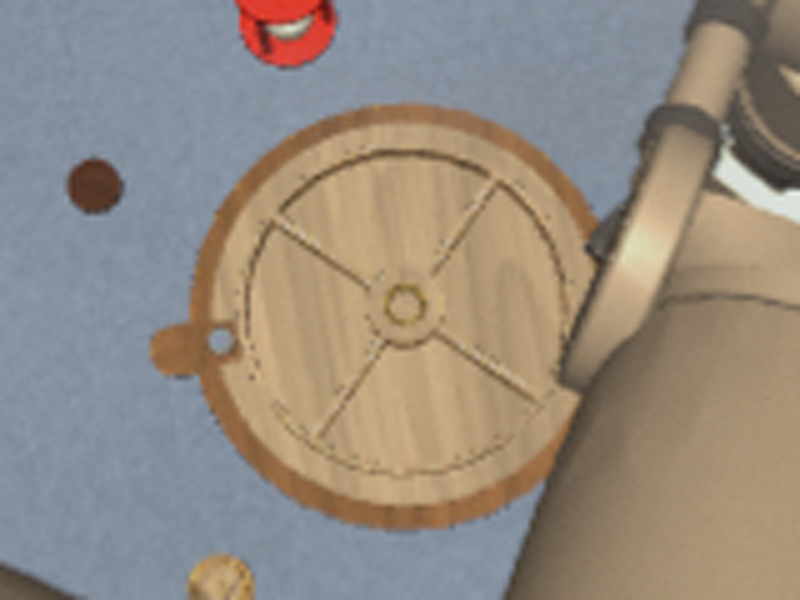

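View pics/side6.png

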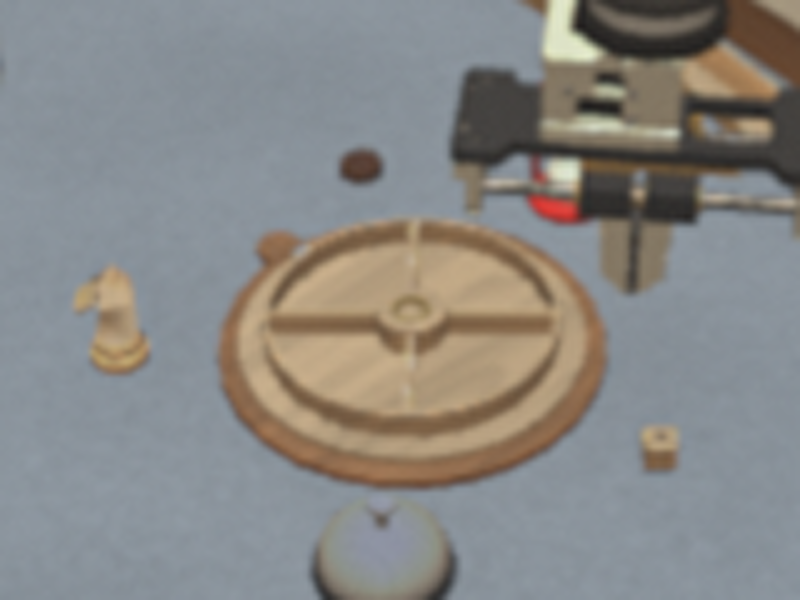

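The tray sits flat and lower on the stand. The spindle end fills the hub at (405,304), and the pin is inside the notch at (221,341). The neighbours haven't moved, and the hand is clear.

```bash
python3 -c "
from h import *
print(bot.close_job())"
```

```text
the job is handed in; nothing more can be done
None
```

The tray is turned into line and pressed home on the stand, and the job was handed in at about 15 s of the 51 s allowed.

- **Turning:** I put the closed fingertips in the notch's compartment and pushed the divider about 97° clockwise, with contact forces of about 5 N or less. A clear look showed the notch still 2–2.5° short. I nudged it a little further, and the pin then sat midway in the notch.
- **Pressing:** I pushed straight down on the hub. The tray slid at about 4 N and stopped with the fingertips at 38.1 mm, against 38 mm expected when home. It did not move further as the upward force rose to 15 N.
- **Last checks:** Both pictures show the pin inside the notch, the tray low and flat, and the hand clear with near-zero force. The bystanders near the tray look unmoved by eye; I did not measure them or re-check the jar and cup.
- **Disagreement:** The two cameras put the hub centre about 5 mm apart. I used the top camera's value for turning, and it agreed with the given radius of the pin.

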